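Skewer the silver spacer rings and hang them on the stand

ROBOT

A 6-joint arm with a two-finger parallel gripper is mounted at the origin on the work surface. World frame = base frame: x ahead of the robot, y to its left, z up, the work surface at z = 0. Lengths are in mm, angles in rad, forces in N, time in s.
With the tool pointing down it reaches from about 300 to 775 mm from the base axis. Payload 14.6 kg.
Tool frame: the origin (TCP) lies at the very end of the fingers, on their centre line; the grasp point (between the pads) lies 19 mm behind it; z points along the fingers, y is the line along which they close (so a half turn about z gives the same grasp; the last joint's range is limited). The gripper opens to 94 mm and grips with 3 to 60 N. Pads are 16 mm wide; open, the fingers measure 119 mm over their backs; the gripper's body (75 mm by 177 mm) begins 78 mm behind the grasp point.
Start: joints at [1.239, 0.3, 1.521, -0, 1.321, -0.067], TCP at [143.942, 530.82, 205.446] pointing down, gripper open.
Joint ranges: [-3.03, 3.03], [-0.79, 2.21], [0.23, 2.52], [-1.04, 4.18], [0, 3.07], [-2.55, 2.55]. Speed limits (rad/s): [2.22, 2.22, 2.57, 3.14, 3.14, 3.14].

INTERFACE

Orientations are given as [roll, pitch, yaw] about the fixed x, y, z axes, in that order (R = Rz(yaw) Ry(pitch) Rx(roll)).
In Python, from cell import manip, optics gives the robot as it stands.
- The arm moves only by the shell command python3 -m crank 'ROWS' [FORCE]. ROWS is JSON, a list of rows, each a list of 7 numbers: the opening in per cent of the stroke, from 0 (shut) to 100 (fully open), then the shift along the tool's x, y, z in mm, then the turn, a rotation vector about the tool's x, y, z in rad. A call has 1 to 10 rows; each row is the pose to reach, as a shift and turn from the pose commanded when the call began, along the tool's axes at that moment; what a row does not reach only later rows make up. A row lasts 1/10 s, in which the tool goes at most 50 mm and 8.59 degrees, less where a joint would pass 70% of its speed; a pose out of reach is approached as far as the arm can. A call with a gripper value outside its range is refused whole. The fingers move at their own pace and stop on an object; FORCE is the grip in N (left out, the last holds). Time passes only in rows, so rows that repeat a pose let the fingers close. It gives the time, the measured TCP pose, the force, the opening and the grip force at its end, in the units of the state.
- manip.read_state(): the state, without advancing time (a new reading comes with each control period).
- optics.camera(name): name is "side" or "top"; returns (picture, depth): 400x640x3 uint8, red, green, blue; 400x640 float32, mm along the optical axis (not along the pixel's ray), 0 where there is no reading.
- optics.calibration(name): a dict with "camera_matrix" (3x3 intrinsics, pixels), "k1" (the pictures are not rectified: a ray, as slopes to the right and down, at radius r is drawn at 1 + k1 r^2 times it, then the intrinsics apply), "R" (3x3) and "t" (3): a world point X has camera coordinates R X + t. Camera axes: x right, y down, z forward; pixel columns grow to the right and rows downward; lengths in mm; the calibration is good to about 2 mm. A picture is of the moment at which its call begins. calibration takes no time and is no camera call.
- manip.sign_off(): hands the job in; it is judged then, once.
The state is a dict: "clock": time; "joints": joint angles; "qd": joint speeds; "effort": joint torques, N m; "eef_pos": TCP position; "eef_rot": TCP orientation; "wrist_force": force on the tool from outside, world axes, zero at the start; "moment": the same for the moment, N m; "finger_gap": finger opening in mm; "finger_force": force on a finger pad.
Only numpy, scipy, OpenCV 4.12 (cv2) and the standard library are available. Lean on these libraries where they do the work, as an engineer would, in place of code of your own. Each camera call takes 0.05 s, during which the arm holds its last target. There are 200 camera calls.

TASK

Take the yellow-handled skewer from its stand, run it through all three silver rings while they stand in their rack, and lift them off together as one stack. Lay the loaded skewer back level in both notches of the stand, handle at the same end as before, so that the three rings hang still between the posts; drop none of them, and leave the orange rings and everything else on the bench where they are.

Things in the scene. Friction and masses are not known exactly. Their poses are not given: they have to be found in the camera images.
- skewer: Yellow handle (60 long, 16 wide, 22 mm tall), 8 mm steel shaft, 12 mm ball tip that keeps hanging rings on. Origin on the shaft axis at mid-handle; x to the tip, z up as it lies in the stand. Handle x -30 to 30, z -14 to 8 mm; ball centre x 168, foremost point 174 mm. 80 g.
- stand: Fixed blue stand, 150 x 70 mm. Two 10 mm thick posts at x = -52.5 and 52.5 mm with 90 degree V notches, 34 mm wide at the top, edges 92 mm high. The skewer lies in both along x, shaft axis 80 mm up, handle at the -x end (mid-handle at x = -95.5 mm, 8 mm play lengthwise), ball beyond the other post. Origin: centre of the underside.
- rack_silver: Fixed black rack, 78 x 64 mm, open above and at both ends: a V trough along x holds 3 rings on edge at x = -17, 0, 17 mm, hole axis 60 mm above the bench. Grey fins 64 mm high, 12 to 27 mm either side of the axis, keep them upright (1.5 mm play). Origin: centre of the underside, x along the row. Aluminium side stripes; holds the silver rings.
- rack_orange: Fixed black rack, 78 x 64 mm, open above and at both ends: a V trough along x holds 3 rings on edge at x = -17, 0, 17 mm, hole axis 60 mm above the bench. Grey fins 64 mm high, 12 to 27 mm either side of the axis, keep them upright (1.5 mm play). Origin: centre of the underside, x along the row. Orange side stripes; holds the orange rings.
- silver_1: Silver (aluminium) spacer ring standing on edge: 46 mm outer diameter, 20 mm round hole, 10 mm thick, 36 g. Origin at its centre (centre of the hole); its x axis is the ring's axis, level at the start. At the start in slot x = -17 mm of rack_silver.
- silver_2: Silver (aluminium) spacer ring standing on edge: 46 mm outer diameter, 20 mm round hole, 10 mm thick, 36 g. Origin at its centre (centre of the hole); its x axis is the ring's axis, level at the start. At the start in slot x = 0 mm of rack_silver.
- silver_3: Silver (aluminium) spacer ring standing on edge: 46 mm outer diameter, 20 mm round hole, 10 mm thick, 36 g. Origin at its centre (centre of the hole); its x axis is the ring's axis, level at the start. At the start in slot x = 17 mm of rack_silver.
- orange_1: Orange spacer ring standing on edge: 46 mm outer diameter, 20 mm round hole, 10 mm thick, 36 g. Origin at its centre (centre of the hole); its x axis is the ring's axis, level at the start. Stays in slot x = -17 mm of rack_orange.
- orange_2: Orange spacer ring standing on edge: 46 mm outer diameter, 20 mm round hole, 10 mm thick, 36 g. Origin at its centre (centre of the hole); its x axis is the ring's axis, level at the start. Stays in slot x = 0 mm of rack_orange.
- orange_3: Orange spacer ring standing on edge: 46 mm outer diameter, 20 mm round hole, 10 mm thick, 36 g. Origin at its centre (centre of the hole); its x axis is the ring's axis, level at the start. Stays in slot x = 17 mm of rack_orange.
- bolt_jar: Closed glass jar with red lid, 64 mm diameter, 85 mm high; bystander. Origin: centre of the underside.
- clear_drawer: Small clear drawer with brass nuts, 130 x 65 x 45 mm; bystander. Origin: centre of the underside.
- carton: Cardboard carton, 100 x 140 x 60 mm; bystander. Origin: centre of the underside.
- screwdriver: Red-handled screwdriver lying on the bench; bystander.
- wrench: Steel wrench lying on the bench; bystander.
- mug: White mug, 80 mm diameter, 90 mm high; bystander. Origin: centre of the underside.
Mind the look-alikes: they are no part of the job. What is shaped like the skewer but blue or purple is not meant. What is shaped like the rack_silver but green is not meant.

How it is judged:
By the outcome, as a careful person would: the job done as asked, in the order asked, and still so for the second after the job is handed in, with the robot touching nothing.
It also fails if it takes over 61 s, if anything falls off the work surface, if the arm or the gripper's body presses on something with over 40 N, if the wrist force passes 120 N, or if a joint passes its speed limit or range.

## Working session

There is one attempt and no reset: what is moved stays moved. The work goes in short steps, Python scripts to look and compute and a shell command to move; the robot and the scene stay as the last step left them, time stands still between calls to the robot, and variables do not carry over. Pictures are saved under pics/ and viewed, at most 13 in all, crops included, and the job is handed in when it is done.

```bash
ls; mkdir -p pics
python3 - <<'E'
from cell import manip, optics
import cv2, numpy as np
for n in("top","side"):
    p,d=optics.camera(n); np.savez(f"{n}0.npz",p=p,d=d)
    cv2.imwrite(f"pics/{n}0.png",p[:,:,::-1]); c=optics.calibration(n); print(n,c)
print(manip.read_state())
E
```

```text
pics
top {'camera_matrix': array([[407.21377072,   0.        , 317.50233051],
       [  0.        , 407.21377072, 198.13934411],
       [  0.        ,   0.        ,   1.        ]]), 'k1': -0.00491490536245324, 'R': array([[-0.0261971 , -0.99963163, -0.00709364],
       [-0.99467234,  0.02677356, -0.09954954],
       [ 0.0997028 ,  0.00444793, -0.99500732]]), 't': array([ -25.94950082,  502.01926025, 1340.55904112])}
side {'camera_matrix': array([[464.97475771,   0.        , 319.31505459],
       [  0.        , 464.97475771, 195.62622359],
       [  0.        ,   0.        ,   1.        ]]), 'k1': 0.023167574305488933, 'R': array([[-0.9126766 , -0.408319  ,  0.01723405],
       [-0.32587534,  0.70165431, -0.63362962],
       [ 0.24663067, -0.58391508, -0.77344456]]), 't': array([ 466.77447741,  257.03714402, 1086.54220623])}
{'clock': 0.1, 'joints': array([ 1.23942233e+00,  3.00401581e-01,  1.52150857e+00, -2.64675401e-05,
        1.32073028e+00, -6.65737557e-02]), 'qd': array([ 0.00136832, -0.00228497, -0.00206237,  0.00044274, -0.00117115,
        0.00024314]), 'effort': array([ 1.03006954e-03, -5.32632172e+01, -3.53290057e+01,  7.09584542e-02,
        2.35468056e-02, -4.41026407e-05]), 'eef_pos': array([143.86135583, 530.60320312, 204.95514437]), 'eef_rot': array([-3.14054549e+00, -4.41226861e-05,  2.87679896e+00]), 'wrist_force': array([ 0.3066773 , -0.12323941, -0.86560157]), 'moment': array([-0.0097422 ,  0.03272916,  0.03069118]), 'finger_force': 0.0, 'finger_gap': 93.89968318835416}
```

View pics/top0.png

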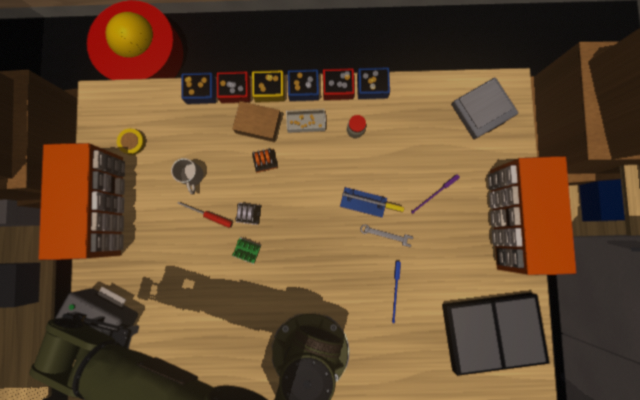

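View pics/side0.png

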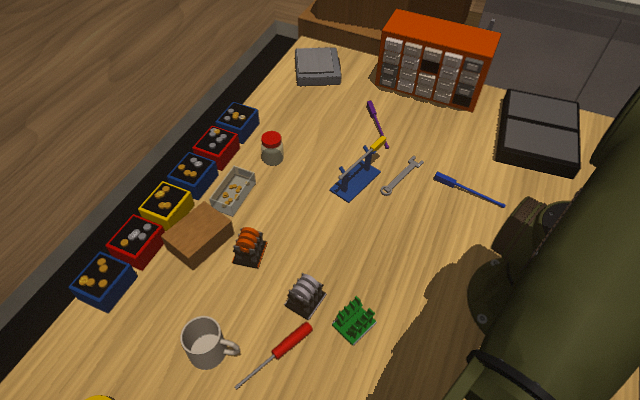

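Top view candidates: the yellow-handled skewer lies in the blue stand at (395,208), with the purple look-alike at (450,183) and the blue one at (397,270). The silver rack is at (248,213), the orange rack at (264,160) and the green look-alike rack at (247,249). I choose the yellow handle and the silver rack, and will check both in a close crop while I measure.

```bash
cat > h.py <<'E'
import numpy as np, cv2
from cell import manip, optics
def cal(n):
    c=optics.calibration(n); return c["camera_matrix"],c["k1"],c["R"],c["t"]
def rays(n,uv):
    K,k,R,t=cal(n); uv=np.atleast_2d(uv).astype(float)
    d=(uv-K[:2,2])/[K[0,0],K[1,1]]; s=d.copy()
    for _ in range(10): s=d/(1+k*(s**2).sum(1,keepdims=True))
    return -R.T@t, np.c_[s,np.ones(len(s))]@R
def onplane(n,uv,z):
    o,r=rays(n,uv); return o+r*((z-o[2])/r[:,2])[:,None]
def proj(n,X):
    K,k,R,t=cal(n); c=np.atleast_2d(X)@R.T+t; s=c[:,:2]/c[:,2:]; s=s*(1+k*(s**2).sum(1,keepdims=True))
    return s*[K[0,0],K[1,1]]+K[:2,2]
def cloud(n,d):
    K,k,R,t=cal(n); v,u=np.mgrid[:400,:640]; o,r=rays(n,np.c_[u.ravel(),v.ravel()])
    return (o+r*d.ravel()[:,None]).reshape(400,640,3)
def axis(P):
    m=P.mean(0); u,s,v=np.linalg.svd(P-m,full_matrices=False); return m,v[0],s/np.sqrt(len(P))
E
python3 - <<'E'
from h import *
ims=[]
for n,b in(("top",dict(st=(330,420,175,230),ra=(228,270,195,230))),("side",dict(st=(320,400,125,205),ra=(280,332,265,322)))):
    f=np.load(f"{n}0.npz"); p,d=f["p"],f["d"]; hsv=cv2.cvtColor(p,cv2.COLOR_RGB2HSV); C=cloud(n,d)
    H,S,V=[hsv[:,:,i].astype(int) for i in range(3)]
    def reg(m,b): o=np.zeros_like(m); x0,x1,y0,y1=b; o[y0:y1,x0:x1]=m[y0:y1,x0:x1]; return o&(d>0)
    y=reg((H>20)&(H<35)&(S>200)&(V>120),b["st"]); bl=reg((H>100)&(H<125)&(S>120),b["st"])
    for nm,m in(("yel",y),("blue",bl)):
        P=C[m]; a=axis(P); print(n,nm,m.sum(),np.argwhere(m)[:,::-1].mean(0).round(1),"mean",a[0].round(1),"ax",a[1].round(3),"zq",np.percentile(P[:,2],[2,50,98]).round(1))
    q=reg(S<60,b["ra"])&reg(V>90,b["ra"]); P=C[q]; print(n,"rack bright",q.sum(),P.mean(0).round(1),np.percentile(P[:,2],[2,50,98]).round(1))
    for b_ in b.values():
        x0,x1,y0,y1=b_; c=p[y0-5:y1+5,x0-5:x1+5,::-1]; ims.append(cv2.resize(c,(390,290),interpolation=cv2.INTER_NEAREST))
cv2.imwrite("pics/crop.png",np.vstack([np.hstack(ims[:2]),np.hstack(ims[2:])]))
E
```

```text
top yel 74 [394.  206.7] mean [ 461.2 -283.4   82.7] ax [-0.081  0.416  0.906] zq [ 0.3 86.3 90.8]
top blue 462 [362.1 203.4] mean [ 480.8 -189.6    9.8] ax [-0.287 -0.958  0.002] zq [ 0.8  6.5 88. ]
top rack bright 125 [455.9 197.8  75.3] [46.5 78.2 85.7]
side yel 80 [377.7 142. ] mean [ 461.7 -283.7   90.1] ax [0.272 0.962 0.009] zq [86.4 90.1 94.3]
side blue 733 [355.9 180.9] mean [ 482.8 -187.8   14.9] ax [-0.298 -0.955 -0.009] zq [ 6.  10.5 90.5]
side rack bright 324 [453.1 199.3  71.3] [ 8.7 80.1 86.6]
```

View pics/crop.png

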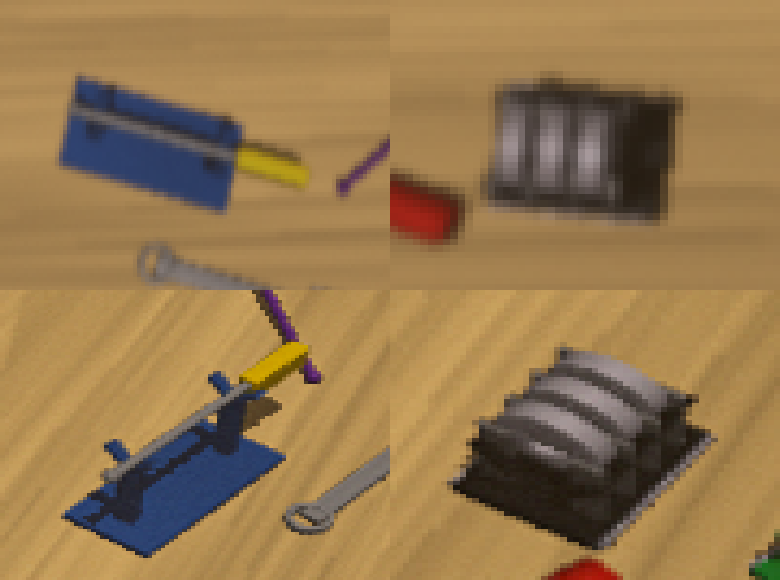

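The crop shows the yellow handle lying in the blue stand, with the shaft pointing left and tip beyond the far post. The second rack holds three silver rings, so both choices are right. Now I'll refine the axes.

Run:
```python
from h import *
F={n:np.load(f"{n}0.npz") for n in("top","side")}
C={n:cloud(n,F[n]["d"]) for n in F}
def near(n,c,r,z0,z1):
    P=C[n]; m=(np.hypot(P[...,0]-c[0],P[...,1]-c[1])<r)&(P[...,2]>z0)&(P[...,2]<z1)&(F[n]["d"]>0); return m
# stand + skewer
for n in F:
    hsv=cv2.cvtColor(F[n]["p"],cv2.COLOR_RGB2HSV).astype(int)
    m=near(n,(482,-189),125,-5,100); bl=m&(abs(hsv[...,0]-112)<14)&(hsv[...,1]>120)&(C[n][...,2]<20)
    print(n,"stand rect",cv2.minAreaRect(C[n][bl][:,:2].astype(np.float32)))
    s=near(n,(475,-215),135,70,100)&~((abs(hsv[...,0]-112)<14)&(hsv[...,1]>120))
    P=C[n][s]; 
    uv=np.argwhere(s)[:,::-1]; Q=onplane(n,uv,84)
    vx,vy,x0,y0=cv2.fitLine(Q[:,:2].astype(np.float32),cv2.DIST_HUBER,0,.01,.01).ravel()
    sg=np.sign(vy); dr=np.array([vx,vy])*sg; t=(Q[:,:2]-[x0,y0])@dr
    print(n,"skewer n",len(Q),"yaw",np.arctan2(dr[1],dr[0]).round(4),"pt",x0.round(1),y0.round(1),"ends",np.round([x0,y0]+np.outer([t.min(),t.max()],dr),1).tolist(), "zdepth",np.median(P[:,2]).round(1))
allP=[]
for n in F:
    m=near(n,(455,198),62,4,95); P=C[n][m]; allP.append(P)
    r=cv2.minAreaRect(P[:,:2].astype(np.float32)); print(n,"rack rect",len(P),r)
    for z in (66,70):
        q=P[P[:,2]>z]; print("  caps",z,len(q),q.mean(0).round(1),np.ptp(q[:,:2],axis=0).round(1), cv2.minAreaRect(q[:,:2].astype(np.float32)))
P=np.vstack(allP); print("both rect",cv2.minAreaRect(P[:,:2].astype(np.float32)))
# stripes: gray profile on ring-top plane z=80, sharpness against row angle
for n in F:
    g=cv2.cvtColor(F[n]["p"],cv2.COLOR_RGB2GRAY).astype(np.float32); best=[]
    for a in np.radians(np.arange(70,125,1)):
        e=np.array([np.cos(a),np.sin(a)]); f=np.array([-e[1],e[0]])
        s=np.arange(-34,34.5,1); w=np.arange(-8,8.5,1)
        X=np.array([455,198.])+s[:,None,None]*e+w[None,:,None]*f; X=np.dstack([X,np.full(X.shape[:2],81.)]).reshape(-1,3)
        uv=proj(n,X).astype(np.float32).reshape(len(s),len(w),2)
        pr=cv2.remap(g,uv,None,cv2.INTER_LINEAR).mean(1); best.append((pr[10:-10].std(),np.degrees(a),pr))
    b=max(best,key=lambda x:x[0]); print(n,"row yaw deg",b[1],[ (x[1].round(),x[0].round(1)) for x in best[::6]]); print(b[2].round().astype(int).tolist())
```

```text
top stand rect ((486.58245849609375, -193.26608276367188), (141.41270446777344, 60.245121002197266), 74.09707641601562)
top skewer n 260 yaw 1.2891 pt 477.4 -220.0 ends [[450.6, -312.6], [507.0, -117.8]] zdepth 83.4
side stand rect ((487.6327819824219, -194.4443359375), (151.04156494140625, 68.24312591552734), 73.48750305175781)
side skewer n 323 yaw 1.2912 pt 479.9 -220.0 ends [[451.4, -319.2], [509.1, -118.1]] zdepth 86.0
top rack rect 478 ((454.9836730957031, 203.38185119628906), (112.24279022216797, 107.36981964111328), 57.66034698486328)
  caps 66 146 [455.3 197.2  76.7] [46.  58.3] ((458.09326171875, 196.58360290527344), (46.67970657348633, 51.33358383178711), 75.06373596191406)
  caps 70 124 [456.3 197.   78.3] [43.1 49.1] ((456.3536071777344, 197.576904296875), (45.563804626464844, 38.85283279418945), 81.99098205566406)
side rack rect 1306 ((452.6885681152344, 200.924560546875), (119.48527526855469, 115.56310272216797), 32.459957122802734)
  caps 66 395 [457.3 198.6  77.6] [57.4 59.4] ((458.9499206542969, 197.4820098876953), (54.090293884277344, 51.859676361083984), 82.649429
[... 1020 characters left out ...]
at64(70.0), np.float32(31.4)), (np.float64(76.0), np.float32(32.3)), (np.float64(82.0), np.float32(31.7)), (np.float64(88.0), np.float32(29.6)), (np.float64(94.0), np.float32(26.4)), (np.float64(100.0), np.float32(22.8)), (np.float64(106.0), np.float32(19.2)), (np.float64(112.0), np.float32(15.8)), (np.float64(118.0), np.float32(13.2)), (np.float64(124.0), np.float32(11.6))]
[145, 145, 145, 145, 145, 144, 144, 143, 144, 144, 145, 146, 146, 146, 146, 147, 147, 147, 142, 126, 104, 84, 74, 70, 68, 71, 86, 110, 131, 142, 147, 148, 148, 148, 148, 143, 126, 103, 84, 73, 69, 68, 70, 85, 110, 131, 143, 148, 149, 149, 149, 148, 141, 123, 100, 81, 71, 67, 66, 65, 63, 63, 71, 88, 105, 109, 100, 86, 73]
```

Run:
```python
from h import *
from scipy.signal import find_peaks
for n in("top","side"):
    g=cv2.cvtColor(np.load(f"{n}0.npz")["p"],cv2.COLOR_RGB2GRAY).astype(np.float32)
    c=np.array([456.5,197.5]); a=np.radians(82)
    for it in range(4):
        e=np.array([np.cos(a),np.sin(a)]); f=np.array([-e[1],e[0]])
        s=np.arange(-32,32.1,.5); out=[]
        for w in np.arange(-16,16.1,2):
            X=np.c_[c+s[:,None]*e+w*f, np.full(len(s),60+np.sqrt(23**2-w*w))]
            pr=cv2.remap(g,proj(n,X).astype(np.float32)[None],None,cv2.INTER_LINEAR)[0]
            pr=cv2.GaussianBlur(pr[None],(0,0),3)[0]
            k,_=find_peaks(-pr,prominence=8); k=[s[i] for i in k if abs(s[i])<22]
            # gaps at about +-8.5
            for t0 in(-8.5,8.5):
                kk=[x for x in k if abs(x-t0)<6]
                if kk: out.append((t0,w,min(kk,key=lambda x:abs(x-t0))))
        o=np.array(out); sl=[];mid=[]
        for t0 in(-8.5,8.5):
            q=o[o[:,0]==t0]; p=np.polyfit(q[:,1],q[:,2],1); sl.append(p[0]); mid.append(p[1])
        a=a-np.arctan(np.mean(sl)) if False else a-np.mean(sl)*1.0
        c=c+np.mean(mid)*e
        print(n,len(o),"slopes",np.round(sl,3),"mids",np.round(mid,2),"yaw",np.degrees(a).round(2),c.round(1))
    # lateral: bright/dark mask bounds of caps
    f_=np.load(f"{n}0.npz"); P=cloud(n,f_["d"]); m=(np.hypot(P[...,0]-c[0],P[...,1]-c[1])<40)&(P[...,2]>66)
    q=P[m]; e=np.array([np.cos(a),np.sin(a)]); f=np.array([-e[1],e[0]])
    w=(q[:,:2]-c)@f; A=np.c_[w*w,w,np.ones(len(w))]; k=np.linalg.lstsq(A[np.abs(w)<18],q[np.abs(w)<18,2],rcond=None)[0]
    print(n,"parabola apex w",-k[1]/2/k[0],"curv",k[0],"top z",k[2], "at",(c+f*(-k[1]/2/k[0])).round(1))
# stripes by hand from the crop (side camera), base height ~6
for z in(0,8):
    q=onplane("side",[[308.1,318.9],[326.7,293.9],[284,306]],z)[:,:2]; v=q[1]-q[0]; print("stripe",q.round(1).tolist(),np.degrees(np.arctan2(v[1],v[0])),np.hypot(*v))
```

```text
top 34 slopes [-0.009 -0.036] mids [-8.06  9.06] yaw 83.3 [456.6 198. ]
top 34 slopes [ 0.017 -0.018] mids [-8.56  8.53] yaw 83.32 [456.6 198. ]
top 34 slopes [ 0.017 -0.018] mids [-8.56  8.53] yaw 83.33 [456.6 198. ]
top 34 slopes [ 0.018 -0.013] mids [-8.53  8.56] yaw 83.18 [456.6 198. ]
top parabola apex w 0.6234323866826509 curv -0.02373626671467625 top z 80.6572040748786 at [455.9 198.1]
side 34 slopes [0.096 0.101] mids [-9.82  7.21] yaw 76.35 [456.3 196.2]
side 34 slopes [ 0.009 -0.007] mids [-8.5  8.5] yaw 76.28 [456.3 196.2]
side 34 slopes [ 0.009 -0.007] mids [-8.5  8.5] yaw 76.21 [456.3 196.2]
side 34 slopes [ 0.006 -0.011] mids [-8.53  8.47] yaw 76.37 [456.3 196.2]
side parabola apex w -2.4980073763437427 curv -0.030634741118073558 top z 82.3367867805838 at [458.7 195.6]
stripe [[434.5, 234.2], [421.0, 159.4], [498.5, 228.7]] -100.22980950296852 76.0071178833095
stripe [[433.0, 237.5], [419.6, 163.3], [496.5, 232.0]] -100.22980950296854 75.39612947500225
```

Run:
```python
from h import *
o=[]
for n,(x,y) in(("top",(230,195)),("side",(279,266))):
    p=np.load(f"{n}0.npz")["p"][y:y+56,x:x+50,::-1] if n=="side" else np.load(f"{n}0.npz")["p"][y:y+56,x:x+50,::-1]
    o.append(cv2.resize(cv2.convertScaleAbs(p,alpha=1.6),(400,448),interpolation=cv2.INTER_CUBIC))
cv2.imwrite("pics/z.png",np.hstack(o))
```

```text
(no output)
```

View pics/z.png

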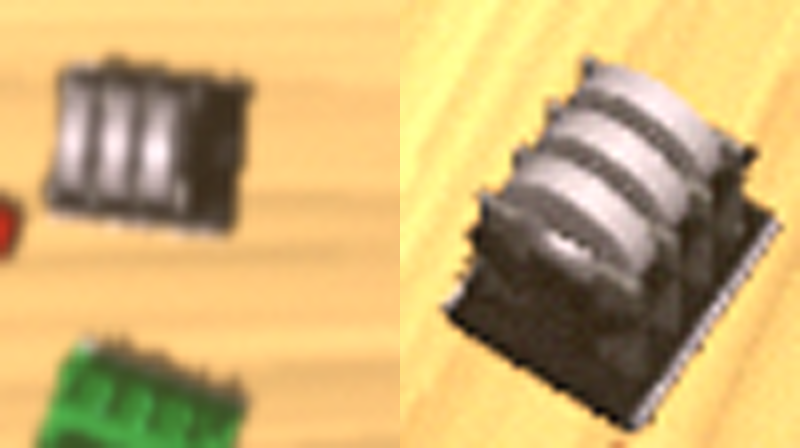

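The zoom shows the rack's base corners. In the side zoom they are at (447,308), (635,428) and (780,222); in the top zoom at (47,215), (235,237) and (250,85).

Run:
```python
from h import *
from scipy.optimize import least_squares
S=(np.array([[447,308],[635,428],[780,222]])-[400,0]+.5)/8-.5+[279,266]
T=(np.array([[47,215],[235,237],[250,85]])+.5)/8-.5+[230,195]
A=onplane("side",S,1); B=onplane("top",T,1)
print("side",A[:,:2].round(1).tolist()); print("top",B[:,:2].round(1).tolist())
def ang(v): return np.degrees(np.arctan2(v[1],v[0]))
print("side long",ang(A[1]-A[2]),np.hypot(*(A[1]-A[2])[:2]),"short",ang(A[0]-A[1])+90,np.hypot(*(A[0]-A[1])[:2]))
print("top long",ang(B[0]-B[1]),np.hypot(*(B[0]-B[1])[:2]),"short",ang(B[2]-B[1])+90,np.hypot(*(B[2]-B[1])[:2]))
loc={"s":np.array([[39,-32],[39,32],[-39,32]]),"t":np.array([[39,32],[-39,32],[-39,-32]])}
def rect(l,P):
    def r(p):
        c,s=np.cos(p[2]),np.sin(p[2]); return (l@np.array([[c,s],[-s,c]])+p[:2]-P[:,:2]).ravel()
    q=least_squares(r,[456,198,1.4]); return q.x[:2].round(1),np.degrees(q.x[2]).round(2),np.round(q.fun,1)
print(rect(loc["s"],A)); print(rect(loc["t"],B)); 
print(rect(np.vstack([loc["s"],loc["t"]]),np.vstack([A,B])))
```

```text
side [[499.5, 224.4], [434.5, 235.1], [422.8, 159.1]]
top [[431.5, 241.7], [420.1, 161.9], [484.6, 154.7]]
side long 81.26245359227735 76.89281877537263 short 80.60704738937079 65.91153058291296
top long 81.84453422751119 80.6464685396458 short 83.65925974283618 64.93655053524009
(array([460.6, 191.6]), np.float64(80.37), array([-0.8,  0.3,  1.1,  0.3, -0.3, -0.6]))
(array([457.7, 197.6]), np.float64(82.3), array([-0.3, -1.2,  0.7,  1.3, -0.4, -0.1]))
(array([459.4, 194.5]), np.float64(80.76), array([-2.3,  3.4, -0.5,  3. , -1.3,  2. ,  2.5, -3.7,  1.5, -0.8,  0.1,
       -3.9]))
```

```bash
cat >> h.py <<'E'
from scipy.spatial.transform import Rotation as Ro
def plan(pos,yaw,q=True):
    s=manip.read_state(); R0=Ro.from_euler("xyz",s["eef_rot"]); R1=Ro.from_euler("xyz",[np.pi,0,yaw])
    print("t",round(s["clock"],2),"pos",s["eef_pos"].round(1),"rot",s["eef_rot"].round(4),"F",s["wrist_force"].round(1),"M",s["moment"].round(2),"gap",round(s["finger_gap"],1),round(s["finger_force"],1))
    print("shift",R0.inv().apply(np.array(pos)-s["eef_pos"]).round(1),"turn",(R0.inv()*R1).as_rotvec().round(4))
E
python3 -c "
from h import *
plan([460,-285.5,160],1.290)"
```

```text
t 0.1 pos [143.9 530.6 205. ] rot [-3.1405 -0.      2.8768] F [ 0.3 -0.1 -0.9] M [-0.01  0.03  0.03] gap 93.9 0.0
shift [-518.7 -704.9   45.7] turn [-9.0000e-04  8.0000e-04  1.5868e+00]
```

```bash
python3 -m crank '[[60,-30,-40,2,0,0,0.09],[60,-60,-80,5,0,0,0.18],[60,-90,-120,8,0,0,0.27],[60,-118,-160,10,0,0,0.36],[60,-147,-200,13,0,0,0.45],[60,-177,-240,15,0,0,0.54],[60,-206,-280,18,0,0,0.63],[60,-236,-320,20,0,0,0.72],[60,-265,-360,23,0,0,0.81],[60,-294,-400,25,0,0,0.9]]' && python3 -c "
from h import *
plan([460,-285.5,160],1.290)"
```

```text
clock: 1.1
eef_pos: [323.1, 65.9, 180.5]
eef_rot: [3.141, 0.0, 1.973]
wrist_force: [1.7, 0.6, -0.2]
finger_gap: 56.7
finger_force: 0.0
t 1.1 pos [323.1  65.9 180.5] rot [3.1410e+00 1.0000e-04 1.9733e+00] F [ 1.7  0.6 -0.2] M [-0.01  0.07 -0.03] gap 56.7 0.0
shift [-376.9  -11.6   20.5] turn [ 7.000e-04 -1.000e-04  6.833e-01]
```

```bash
python3 -m crank '[[50,-48,-2,2,0,0,0.09],[50,-95,-3,5,0,0,0.18],[50,-142,-4,8,0,0,0.27],[50,-189,-6,10,0,0,0.36],[50,-236,-7,13,0,0,0.45],[50,-283,-9,15,0,0,0.54],[50,-330,-10,18,0,0,0.63],[50,-377,-12,20,0,0,0.683],[50,-377,-12,20,0,0,0.683],[50,-377,-12,20,0,0,0.683]]' && python3 -c "
from h import *
plan([460,-285.5,57],1.290)
p,d=optics.camera('side'); np.savez('side1.npz',p=p,d=d)
p2,d2=optics.camera('top'); np.savez('top1.npz',p=p2,d=d2)
a=cv2.resize(p[60:220,280:440,::-1],(400,400)); b=cv2.resize(p2[140:260,320:440,::-1],(400,400)); cv2.imwrite('pics/pre.png',np.hstack([a,b]))"
```

```text
clock: 2.1
eef_pos: [460.5, -283.5, 159.5]
eef_rot: [-3.14, -0.001, 1.293]
wrist_force: [-0.5, -0.3, 1.0]
finger_gap: 47.2
finger_force: 0.0
t 2.1 pos [ 460.5 -283.5  159.5] rot [-3.1398e+00 -7.0000e-04  1.2930e+00] F [-0.5 -0.3  1. ] M [-0.05  0.07  0.04] gap 47.2 0.0
shift [ -2.1   0.3 102.5] turn [-0.0017 -0.0007  0.003 ]
```

View pics/pre.png

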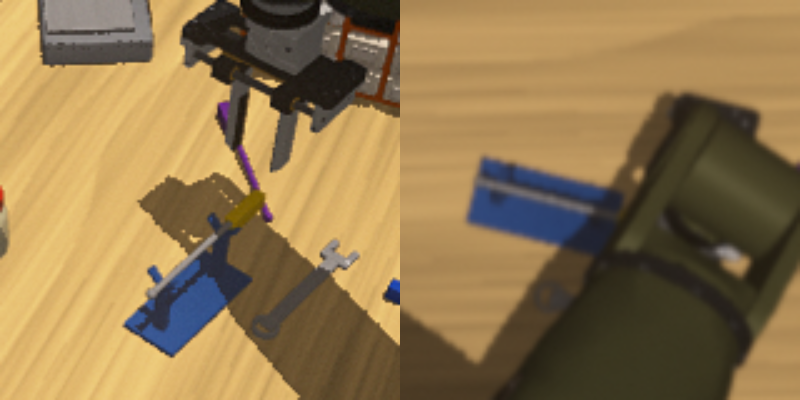

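The open fingers straddle the yellow handle (side crop about (248,210)) and are lined up across it. The top view is mostly covered by the arm. I'll descend and close.

```bash
python3 -m crank '[[45,-1,0,30,0,0,0],[45,-2,0,60,-0.0017,0,0.003],[45,-2,0,85,-0.0017,0,0.003],[45,-2,0,98,-0.0017,0,0.003],[45,-2,0,102.5,-0.0017,0,0.003],[45,-2,0,102.5,-0.0017,0,0.003],[25,-2,0,102.5,-0.0017,0,0.003],[18,-2,0,102.5,-0.0017,0,0.003],[12,-2,0,102.5,-0.0017,0,0.003],[8,-2,0,102.5,-0.0017,0,0.003]]' 20 && python3 -m crank '[[0,0,0,0,0,0,0],[0,0,0,0,0,0,0],[0,0,0,0,0,0,0],[0,0,0,0,0,0,0]]' 50;  python3 -c "
from h import *
plan([460,-285.5,57],1.290)"
```

```text
clock: 3.2
eef_pos: [460.9, -285.5, 58.6]
eef_rot: [3.138, 0.0, 1.291]
wrist_force: [4.1, -1.7, 1.9]
finger_gap: 16.0
finger_force: 19.9
clock: 3.6
eef_pos: [461.2, -285.6, 58.7]
eef_rot: [3.137, 0.0, 1.29]
wrist_force: [5.3, -1.0, 1.8]
finger_gap: 15.8
finger_force: 49.8
t 3.6 pos [ 461.2 -285.6   58.7] rot [3.1373e+00 4.0000e-04 1.2903e+00] F [ 5.3 -1.   1.8] M [-0.18 -0.82 -0.2 ] gap 15.8 49.8
shift [-0.3 -1.2  1.7] turn [0.0043 0.0004 0.0003]
```

```bash
python3 -m crank '[[0,0,0,-8,0,0,0],[0,0,0,-25,0,0,0],[0,0,0,-45,0,0,0],[0,0,0,-60,0,0,0],[0,0,0,-62,0,0,0],[0,0,0,-62,0,0,0]]' 60;  python3 -c "
from h import *
plan([424,-32,120],1.422)"
```

```text
clock: 4.2
eef_pos: [460.1, -285.2, 120.0]
eef_rot: [3.14, 0.0, 1.291]
wrist_force: [-0.2, -0.6, -2.0]
finger_gap: 15.6
finger_force: 59.9
t 4.2 pos [ 460.1 -285.2  120. ] rot [3.1397e+00 2.0000e-04 1.2908e+00] F [-0.2 -0.6 -2. ] M [-0.1   0.09 -0.06] gap 15.6 59.9
shift [ 2.333e+02 -1.047e+02 -2.000e-01] turn [ 0.0018  0.0003 -0.1312]
```

```bash
python3 -m crank '[[0,15,-7,0,0,0,-0.01],[0,45,-20,0,0,0,-0.03],[0,80,-36,0,0,0,-0.05],[0,116,-52,0,0,0,-0.07],[0,152,-68,0,0,0,-0.09],[0,188,-84,0,0,0,-0.11],[0,216,-97,0,0,0,-0.12],[0,230,-103,0,0,0,-0.131],[0,233,-105,0,0,0,-0.131],[0,233,-105,0,0.0018,0,-0.131]]' && python3 -c "
from h import *
plan([426,-17,39],1.422)
p,d=optics.camera('side'); np.savez('side2.npz',p=p,d=d)
p2,d2=optics.camera('top'); np.savez('top2.npz',p=p2,d=d2)
a=cv2.resize(p[140:340,220:420,::-1],(400,400)); b=cv2.resize(p2[120:280,200:360,::-1],(400,400)); cv2.imwrite('pics/appr.png',np.hstack([a,b]))"
```

```text
clock: 5.2
eef_pos: [423.4, -32.2, 119.3]
eef_rot: [-3.141, 0.0, 1.422]
wrist_force: [0.6, 0.3, -0.8]
finger_gap: 15.8
finger_force: 59.9
t 5.2 pos [423.4 -32.2 119.3] rot [-3.1405e+00  2.0000e-04  1.4223e+00] F [ 0.6  0.3 -0.8] M [-0.11  0.01  0.01] gap 15.8 59.9
shift [15.4  0.4 80.3] turn [-0.0011  0.0002  0.0003]
```

View pics/appr.png

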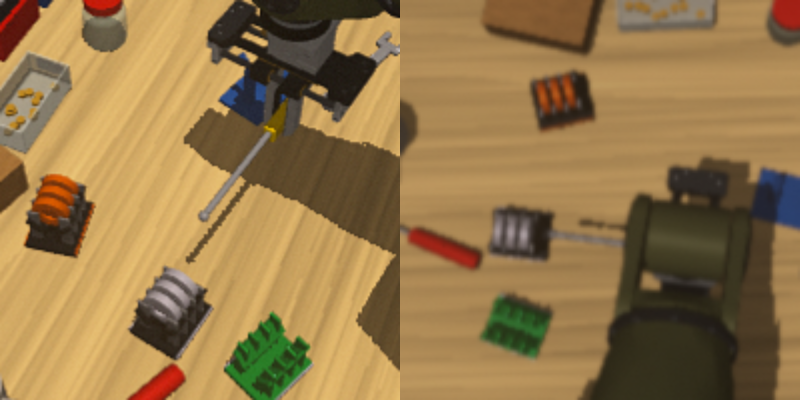

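The skewer is held level at side crop (265,130) to its ball at (204,216), pointing at the silver rack at (172,310). The top crop shows the shaft at (550-625, 235-242), in line with the rack at (520,233). Next I'll measure where the held shaft really is.

Run:
```python
from h import *
tcp=np.array([423.4,-32.2,119.3]); e=np.array([np.cos(1.422),np.sin(1.422),0])
L={}
for n in("top","side"):
    f=np.load(f"{n}2.npz"); C=cloud(n,f["d"]); q=C-tcp; s=q@e; w=q@np.array([-e[1],e[0],0])
    m=(f["d"]>0)&(s>45)&(s<185)&(abs(w)<25)&(C[...,2]>115)&(C[...,2]<165)
    uv=np.argwhere(m)[:,::-1].astype(np.float32); vx,vy,x0,y0=cv2.fitLine(uv,cv2.DIST_HUBER,0,.01,.01).ravel()
    L[n]=np.array([vx,vy,x0,y0]); print(n,m.sum(),"s range",s[m].min().round(1),s[m].max().round(1),"w",np.median(w[m]).round(2),"z",np.median(C[m][:,2]).round(1))
    # expected axis: pixel offset and equiv mm
    for sv in(70,100,168):
        X=tcp+e*sv+[0,0,21.3]; u=proj(n,X)[0]; nrm=np.array([-vy,vx]); du=(np.array([x0,y0])-u)@nrm
        jx=(proj(n,X+[1,0,0])[0]-u)@nrm; jz=(proj(n,X+[0,0,1])[0]-u)@nrm
        print("  s",sv,"du",du.round(2),"px; per mm x",jx.round(3),"z",jz.round(3))
# solve line offsets (dx,dz) at s
for sv in(60,100,150):
    A=[];b=[]
    for n in L:
        vx,vy,x0,y0=L[n]; X=tcp+e*sv+[0,0,21.3]; u=proj(n,X)[0]; nrm=np.array([-vy,vx])
        A.append([(proj(n,X+[1,0,0])[0]-u)@nrm,(proj(n,X+[0,0,1])[0]-u)@nrm]); b.append((np.array([x0,y0])-u)@nrm)
    print("s",sv,"dx,dz",np.linalg.solve(A,b).round(2))
```

```text
top 84 s range 80.6 173.5 w 2.27 z 144.2
  s 70 du 0.86 px; per mm x -0.323 z -0.014
  s 100 du 0.76 px; per mm x -0.323 z -0.014
  s 168 du 0.55 px; per mm x -0.323 z -0.014
side 185 s range 45.3 173.7 w 0.93 z 147.8
  s 70 du -0.47 px; per mm x -0.41 z -0.141
  s 100 du -0.67 px; per mm x -0.416 z -0.143
  s 168 du -1.15 px; per mm x -0.432 z -0.148
s 60 dx,dz [-3.31 12.53]
s 100 dx,dz [-2.95 13.29]
s 150 dx,dz [-2.5  14.27]
```

```bash
python3 -m crank '[[0,0,0,12,0,0,0],[0,1,0,35,0,0,0],[0,3,0,58,0,0,0],[0,5,0.5,74,0,0,0],[0,5,0.5,79,-0.001,0,0],[0,5,0.5,80,-0.001,0,0],[0,5,0.5,80,-0.001,0,0]]'
python3 - <<'E'
from h import *
plan([425,-27.5,39],1.422)
for n in("side","top"):
    p,d=optics.camera(n); np.savez(f'{n}3.npz',p=p,d=d)
a=np.load("side3.npz")["p"][200:325,270:370,::-1]; b=np.load("top3.npz")["p"][185:247,230:280,::-1]
o=[cv2.resize(cv2.convertScaleAbs(x,alpha=1.6),(400,500),interpolation=cv2.INTER_CUBIC) for x in(a,b)]
cv2.imwrite("pics/z3.png",np.hstack(o))
s=manip.read_state(); tcp=s["eef_pos"]; y=s["eef_rot"][2]; e=np.array([np.cos(y),np.sin(y),0])
for n in("top","side"):
    f=np.load(f"{n}3.npz"); C=cloud(n,f["d"]); q=C-tcp; sv=q@e; w=q@np.array([-e[1],e[0],0])
    m=(f["d"]>0)&(sv>45)&(sv<178)&(abs(w)<20)&(C[...,2]>35)&(C[...,2]<85)
    P=C[m]; print(n,m.sum(),sv[m].max().round(1),[(a,np.median(w[m][abs(sv[m]-a)<15]).round(1),np.percentile(P[abs(sv[m]-a)<15,2],80).round(1)) for a in(90,120,150)])
    print("px of axis pts",[proj(n,tcp+e*a+[0,0,21.3])[0].round(1).tolist() for a in(90,168)],"hole axis near/far of rack",proj(n,[[452,157,60],[464.2,235,60]]).round(1).tolist())
E
```

```text
clock: 6.0
eef_pos: [425.1, -27.7, 40.0]
eef_rot: [3.14, 0.0, 1.421]
wrist_force: [0.6, -0.0, -0.8]
finger_gap: 15.5
finger_force: 59.9
t 6.0 pos [425.1 -27.7  40. ] rot [3.1403e+00 1.0000e-04 1.4213e+00] F [ 0.6 -0.  -0.8] M [-0.14  0.04 -0.  ] gap 15.5 59.9
shift [ 0.2 -0.2  1. ] turn [ 0.0013  0.0001 -0.0007]
top 75 174.2 [(90, np.float64(3.3), np.float64(67.8)), (120, np.float64(2.9), np.float64(66.9)), (150, np.float64(3.1), np.float64(69.1))]
px of axis pts [[287.0, 217.0], [263.2, 214.0]] hole axis near/far of rack [[257.6, 213.7], [233.7, 210.6]]
side 170 172.5 [(90, np.float64(1.2), np.float64(69.2)), (120, np.float64(1.0), np.float64(70.3)), (150, np.float64(1.0), np.float64(70.2))]
px of axis pts [[337.0, 245.0], [319.4, 268.9]] hole axis near/far of rack [[315.4, 275.5], [295.6, 302.1]]
```

View pics/z3.png

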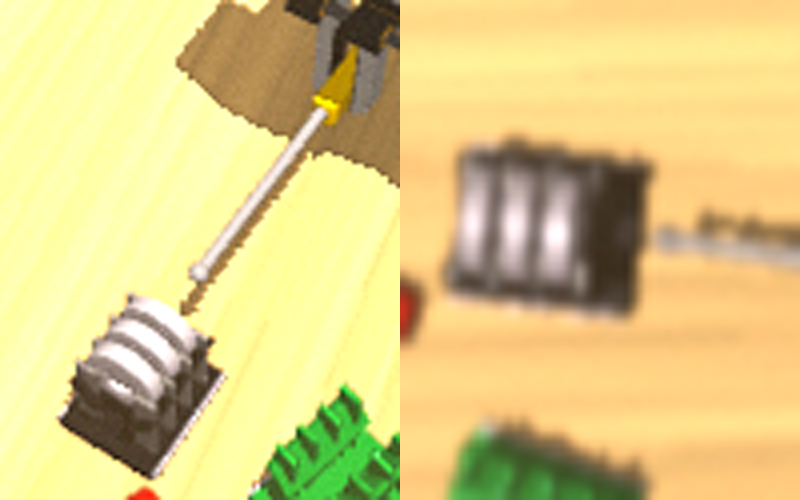

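Shaft and rack are nearly in line: ball at side crop (200,272) and top crop (667,240). I'll shift about 1 mm toward +x, then feed in slowly and watch the force.

```bash
python3 -m crank '[[0,4,1.2,0.8,0.0013,0,0],[0,10,1.2,0.8,0.0013,0,0],[0,17,1.2,0.8,0.0013,0,0],[0,23,1.2,0.8,0.0013,0,0],[0,27,1.2,0.8,0.0013,0,0],[0,30,1.2,0.8,0.0013,0,0],[0,34,1.2,0.8,0.0013,0,0],[0,37,1.2,0.8,0.0013,0,0],[0,40,1.2,0.8,0.0013,0,0],[0,40,1.2,0.8,0.0013,0,0]]'; python3 -c "
from h import *
plan([425,-27.5,39],1.422)"
```

```text
clock: 7.1
eef_pos: [432.1, 12.3, 39.0]
eef_rot: [-3.141, 0.0, 1.422]
wrist_force: [0.1, 0.1, -0.0]
finger_gap: 15.4
finger_force: 59.9
t 7.1 pos [432.1  12.3  39. ] rot [-3.1412e+00  1.0000e-04  1.4220e+00] F [ 0.1  0.1 -0. ] M [-0.1   0.11  0.03] gap 15.4 59.9
shift [-40.4  -1.1  -0. ] turn [-0.0004  0.0001  0.    ]
```

```bash
python3 -m crank '[[0,4,0,0,0,0,0],[0,8,0,0,0,0,0],[0,12,0,0,0,0,0],[0,16,0,0,0,0,0],[0,20,0,0,0,0,0],[0,20,0,0,0,0,0]]'; python3 -c "
from h import *
plan([425,-27.5,39],1.422)"; python3 -m crank '[[0,4,0,0,0,0,0],[0,8,0,0,0,0,0],[0,12,0,0,0,0,0],[0,16,0,0,0,0,0],[0,20,0,0,0,0,0],[0,20,0,0,0,0,0]]'
python3 - <<'E'
from h import *
plan([425,-27.5,39],1.422)
for n in("side","top"):
    p,d=optics.camera(n); np.savez(f'{n}4.npz',p=p,d=d)
a=np.load("side4.npz")["p"][215:340,265:365,::-1]; b=np.load("top4.npz")["p"][185:247,215:265,::-1]
o=[cv2.resize(cv2.convertScaleAbs(x,alpha=1.6),(400,500),interpolation=cv2.INTER_CUBIC) for x in(a,b)]
cv2.imwrite("pics/z4.png",np.hstack(o))
E
```

```text
clock: 7.7
eef_pos: [435.1, 32.2, 39.0]
eef_rot: [-3.141, 0.0, 1.422]
wrist_force: [-0.5, -0.2, -1.2]
finger_gap: 15.4
finger_force: 59.9
t 7.7 pos [435.1  32.2  39. ] rot [-3.1412e+00  1.0000e-04  1.4223e+00] F [-0.5 -0.2 -1.2] M [-0.16  0.08  0.04] gap 15.4 59.9
shift [-60.6  -1.1  -0. ] turn [-0.0004  0.0001  0.0003]
clock: 8.3
eef_pos: [438.0, 52.0, 39.0]
eef_rot: [-3.141, 0.0, 1.422]
wrist_force: [-0.0, 0.1, -2.2]
finger_gap: 15.6
finger_force: 59.9
t 8.3 pos [438.  52.  39.] rot [-3.1412e+00  1.0000e-04  1.4223e+00] F [-0.   0.1 -2.2] M [-0.12  0.08  0.02] gap 15.6 59.9
shift [-80.6  -1.1  -0. ] turn [-0.0004  0.0001  0.0003]
```

View pics/z4.png

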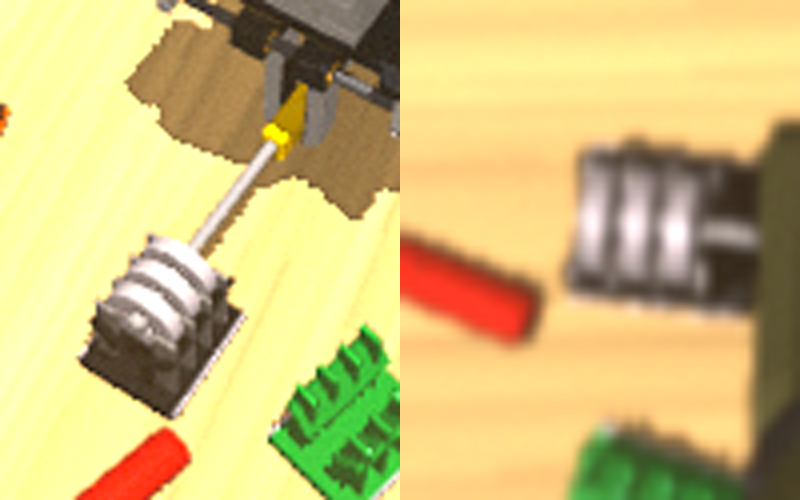

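The shaft has entered the rings and the ball is showing in the far ring's hole at side crop (138,320). The force is near zero, so I'll feed the remaining 50 mm.

```bash
python3 -m crank '[[0,4,0,0,0,0,0],[0,9,0,0,0,0,0],[0,15,0,0,0,0,0],[0,21,0,0,0,0,0],[0,28,0,0,0,0,0],[0,35,0,0,0,0,0],[0,42,0,0,0,0,0],[0,47,0,0,0,0,0],[0,50,0,0,0,0,0],[0,50,0,0,0,0,0]]'
python3 - <<'E'
from h import *
plan([444,101.6,39],1.422)
for n in("side",):
    p,d=optics.camera(n); np.savez(f'{n}5.npz',p=p,d=d); C=cloud(n,d)
    q=C-[458.3,196,0]; e=np.array([.148,.989,0]); s=q@e; w=q@np.array([-.989,.148,0])
    m=(d>0)&(s>30)&(s<95)&(abs(w)<12)&(C[...,2]>45)&(C[...,2]<90); print("tip pts",m.sum(),s[m].max() if m.any() else None,np.median(w[m]),np.median(C[m][:,2]))
E
```

```text
clock: 9.4
eef_pos: [445.4, 101.3, 38.9]
eef_rot: [-3.141, 0.0, 1.422]
wrist_force: [-0.1, -0.2, -0.0]
finger_gap: 15.4
finger_force: 59.9
t 9.4 pos [445.4 101.3  38.9] rot [-3.1412e+00  1.0000e-04  1.4222e+00] F [-0.1 -0.2 -0. ] M [-0.15  0.07 -0.04] gap 15.4 59.9
shift [ 0.1 -1.5 -0.1] turn [-0.0004  0.0001  0.0002]
tip pts 83 76.6996120791215 -1.187460230408899 67.91412950662539
```

```bash
python3 -m crank '[[0,0,0,-2,0,0,0],[0,0,0,-5,0,0,0],[0,0,0,-8,0,0,0],[0,0,0,-12,0,0,0],[0,0,0,-17,0,0,0],[0,0,0,-23,0,0,0],[0,0,0,-30,0,0,0],[0,0,0,-37,0,0,0],[0,0,0,-44,0,0,0],[0,0,0,-51,0,0,0]]' 60; python3 -m crank '[[0,0,0,-7,0,0,0],[0,0,0,-14,0,0,0],[0,0,0,-22,0,0,0],[0,0,0,-30,0,0,0],[0,0,0,-37,0,0,0],[0,0,0,-42,0,0,0],[0,0,0,-44,0,0,0],[0,0,0,-44,0,0,0],[0,0,0,-44,0,0,0]]';python3 - <<'E'
from h import *
plan([444,101.6,135],1.422)
for n in("side","top"):
    p,d=optics.camera(n); np.savez(f'{n}6.npz',p=p,d=d)
a=np.load("side6.npz")["p"][180:340,240:400,::-1]; b=np.load("top6.npz")["p"][150:250,200:300,::-1]
o=[cv2.resize(x,(400,400),interpolation=cv2.INTER_CUBIC) for x in(a,b)]
cv2.imwrite("pics/z6.png",np.hstack(o))
E
```

```text
clock: 10.45
eef_pos: [445.4, 101.0, 90.6]
eef_rot: [-3.141, 0.0, 1.422]
wrist_force: [-0.5, -0.3, -3.3]
finger_gap: 15.2
finger_force: 59.9
clock: 11.35
eef_pos: [445.3, 101.0, 133.7]
eef_rot: [-3.141, 0.0, 1.422]
wrist_force: [-0.3, -0.4, -1.7]
finger_gap: 15.7
finger_force: 59.9
t 11.35 pos [445.3 101.  133.7] rot [-3.1407e+00  3.0000e-04  1.4218e+00] F [-0.3 -0.4 -1.7] M [-0.3   0.11 -0.03] gap 15.7 59.9
shift [ 0.4 -1.4 -1.3] turn [-0.0009  0.0003 -0.0002]
```

View pics/z6.png

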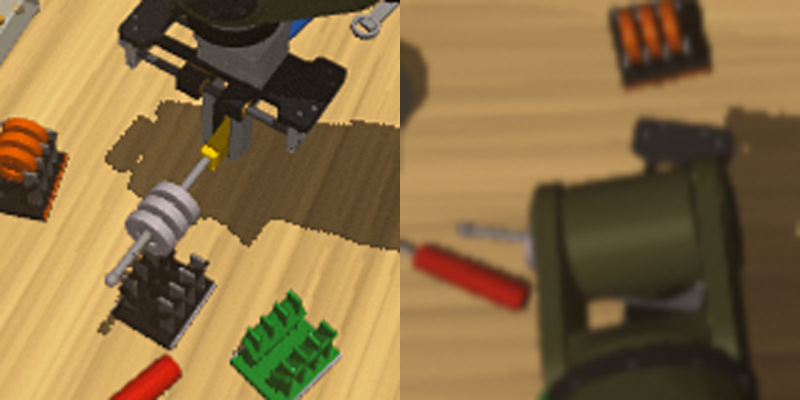

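All three silver rings hang on the shaft at side crop (163,218), the rack is empty, and the orange rings are untouched. I'll carry the skewer back smoothly.

```bash
python3 -c "
from h import *
plan([461.5,-285.5,135],1.290)"
```

```text
t 11.45 pos [445.3 101.  133.7] rot [-3.1406e+00  3.0000e-04  1.4218e+00] F [ 0.8  0.3 -2.3] M [-0.21  0.11  0.03] gap 15.6 59.9
shift [-379.8   73.4   -1.3] turn [-0.001   0.0003  0.1318]
```

```bash
python3 -m crank '[[0,-3,0.6,0,0,0,0.001],[0,-10,2,0,0,0,0.003],[0,-20,4,0,0,0,0.007],[0,-34,6.6,0,0,0,0.012],[0,-52,10,0,0,0,0.018],[0,-74,14.3,0,0,0,0.026],[0,-98,19,0,0,0,0.034],[0,-123,24,0,0,0,0.043],[0,-148,28.6,0,0,0,0.051],[0,-173,33.4,0,0,0,0.06]]' >/dev/null; python3 -c "
from h import *
plan([461.5,-285.5,135],1.290)"
```

```text
t 12.45 pos [452.6 -76.8 134. ] rot [-3.1414e+00  2.0000e-04  1.3608e+00] F [ 0.6  0.9 -1.8] M [-0.2   0.11  0.01] gap 15.1 59.9
shift [-202.2   52.2   -0.9] turn [-0.0002  0.0002  0.0708]
```

```bash
python3 -m crank '[[0,-25,6.5,0,0,0,0.009],[0,-50,13,0,0,0,0.018],[0,-75,19.4,0,0,0,0.026],[0,-100,25.8,0,0,0,0.035],[0,-124,32,0,0,0,0.043],[0,-146,37.7,0,0,0,0.051],[0,-165,42.6,0,0,0,0.058],[0,-180,46.5,0,0,0,0.063],[0,-191,49.3,0,0,0,0.067],[0,-198,51,0,0,0,0.069]]' >/dev/null; python3 -m crank '[[0,-3,1,0,0,0,0.001],[0,-4,1,0,0,0,0.001],[0,-4,1,0,0,0,0.001],[0,-4,1,0,0,0,0.001],[0,-4,1,0,0,0,0.001]]'
python3 - <<'E'
from h import *
plan([461.5,-285.5,59],1.290)
s=manip.read_state(); tcp=s["eef_pos"]; y=s["eef_rot"][2]; e=np.array([np.cos(y),np.sin(y),0])
p,d=optics.camera("side"); np.savez('side7.npz',p=p,d=d); n="side"
C=cloud(n,d); q=C-tcp; sv=q@e; w=q@np.array([-e[1],e[0],0])
m=(d>0)&(sv>40)&(sv<180)&(abs(w)<35)&(C[...,2]>105)&(C[...,2]<185)
rg=m&((abs(w)>9)|(C[...,2]<145)); sh=m&~rg
print("ring s range",np.percentile(sv[rg],[1,50,99]).round(1),"shaft s range",sv[m].min(),sv[m].max())
for a in(60,140,168): k=sh&(abs(sv-a)<10); print(a,k.sum(),np.median(C[k][:,2]).round(1),np.median(w[k]).round(1))
cv2.imwrite("pics/z7.png",cv2.resize(p[70:230,290:450,::-1],(560,560),interpolation=cv2.INTER_CUBIC))
E
```

```text
clock: 13.95
eef_pos: [461.5, -283.1, 134.0]
eef_rot: [-3.141, 0.0, 1.292]
wrist_force: [0.9, 0.3, -1.5]
finger_gap: 15.9
finger_force: 59.9
t 13.95 pos [ 461.5 -283.1  134. ] rot [-3.1412e+00  2.0000e-04  1.2923e+00] F [ 0.9  0.3 -1.5] M [-0.2   0.1   0.01] gap 15.9 59.9
shift [-2.3  0.7 75. ] turn [-0.0004  0.0002  0.0023]
ring s range [ 75.9 109.4 119.5] shaft s range 41.47512534004208 173.29664486330924
60 13 161.0 1.7
140 20 162.3 1.2
168 24 162.7 0.4
```

View pics/z7.png

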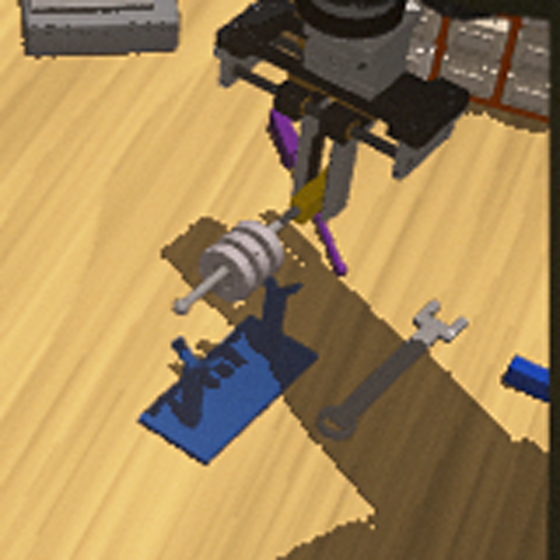

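The three rings sit mid-shaft at crop (242,262), above and between the posts at (185,352) and (280,300). They span s = 76 to 119 mm, and the space between the posts is 48 to 143 mm. I'll lower it.

```bash
python3 -m crank '[[0,-0.6,0.2,4,0,0,0],[0,-1.2,0.4,12,0,0,0.001],[0,-2,0.6,22,0,0,0.002],[0,-2.3,0.7,32,0,0,0.002],[0,-2.3,0.7,42,0,0,0.002],[0,-2.3,0.7,51,0,0,0.002],[0,-2.3,0.7,59,0,0,0.002],[0,-2.3,0.7,65,0,0,0.002],[0,-2.3,0.7,69,0,0,0.002],[0,-2.3,0.7,71,0,0,0.002]]'; python3 -m crank '[[0,0,0,1,0,0,0],[0,0,0,2,0,0,0],[0,0,0,3,0,0,0],[0,0,0,3,0,0,0],[0,0,0,3,0,0,0]]'; python3 -c "
from h import *
plan([461.5,-285.5,58.5],1.290)"
```

```text
clock: 15.0
eef_pos: [461.5, -285.8, 62.7]
eef_rot: [-3.141, 0.0, 1.29]
wrist_force: [-0.9, -0.3, -1.1]
finger_gap: 15.7
finger_force: 59.9
clock: 15.5
eef_pos: [461.5, -285.9, 60.1]
eef_rot: [-3.141, 0.0, 1.29]
wrist_force: [0.0, 0.7, -1.6]
finger_gap: 15.4
finger_force: 59.9
t 15.5 pos [ 461.5 -285.9   60.1] rot [-3.1414e+00  2.0000e-04  1.2898e+00] F [ 0.   0.7 -1.6] M [-0.26  0.11 -0.01] gap 15.4 59.9
shift [ 0.3 -0.1  1.6] turn [-0.0002  0.0002 -0.0002]
```

```bash
python3 -m crank '[[0,0,0,0.7,0,0,0],[0,0,0,1.4,0,0,0],[0,0,0,1.8,0,0,0],[0,0,0,1.8,0,0,0],[0,0,0,1.8,0,0,0]]'; python3 -c "
from h import *
plan([461.5,-285.5,58.5],1.290)"
```

```text
clock: 16.0
eef_pos: [461.7, -285.9, 58.4]
eef_rot: [3.141, 0.0, 1.29]
wrist_force: [1.2, -0.2, 2.2]
finger_gap: 15.5
finger_force: 59.8
t 16.0 pos [ 461.7 -285.9   58.4] rot [3.1413e+00 3.0000e-04 1.2898e+00] F [ 1.2 -0.2  2.2] M [-0.2  -0.16 -0.06] gap 15.5 59.8
shift [ 0.4 -0.3 -0.1] turn [ 0.0003  0.0003 -0.0002]
```

```bash
python3 -m crank '[[0,0,0,0,0,0,0],[0,0,0,0,0,0,0]]' 15 >/dev/null; python3 -m crank '[[17,0,0,0,0,0,0],[19,0,0,0,0,0,0],[21,0,0,0,0,0,0],[24,0,0,0,0,0,0],[30,0,0,0,0,0,0],[40,0,0,0,0,0,0],[45,0,0,0,0,0,0],[45,0,0,0,0,0,0]]'; python3 -c "
from h import *
plan([461.5,-285.5,160],1.290)"
```

```text
clock: 17.0
eef_pos: [461.5, -285.8, 58.2]
eef_rot: [-3.141, 0.0, 1.29]
wrist_force: [0.7, 0.2, 0.2]
finger_gap: 42.4
finger_force: 0.0
t 17.0 pos [ 461.5 -285.8   58.2] rot [-3.1411e+00  1.0000e-04  1.2898e+00] F [0.7 0.2 0.2] M [-0.08  0.1  -0.01] gap 42.4 0.0
shift [ 3.000e-01 -1.000e-01 -1.018e+02] turn [-0.0005  0.0001 -0.0002]
```

Released. I'll retreat straight up, then back toward −y and clear of the view.

```bash
python3 -m crank '[[45,0,0,-5,0,0,0],[45,0,0,-20,0,0,0],[45,0,0,-45,0,0,0],[45,0,0,-80,0,0,0],[45,0,0,-120,0,0,0],[45,0,0,-150,0,0,0],[45,-30,0,-160,0,0,0],[45,-75,0,-160,0,0,0],[45,-120,0,-160,0,0,0],[45,-150,0,-160,0,0,0]]'; python3 -m crank '[[45,0,0,0,0,0,0],[45,0,0,0,0,0,0],[45,0,0,0,0,0,0],[45,0,0,0,0,0,0],[45,0,0,0,0,0,0],[45,0,0,0,0,0,0],[45,0,0,0,0,0,0],[45,0,0,0,0,0,0],[45,0,0,0,0,0,0],[45,0,0,0,0,0,0]]' >/dev/null
python3 - <<'E'
from h import *
for n in("side","top"):
    p,d=optics.camera(n); np.savez(f'{n}8.npz',p=p,d=d)
    C=cloud(n,d); e=np.array([np.cos(1.29),np.sin(1.29),0]); q=C-[487,-194,0]; sv=q@e; w=q@np.array([-e[1],e[0],0]); z=C[...,2]
    m=(d>0)&(abs(sv)<42)&(abs(w)<26)&(z>40)&(z<110)&((abs(w)>9)|(z<75)); 
    if m.any(): print(n,"rings s",np.percentile(sv[m],[1,50,99]).round(1),"z",z[m].min().round(1),z[m].max().round(1))
    for a in(-95,-70,30,40,65,75): k=(abs(sv-a)<5)&(abs(w)<6)&(z>65)&(z<110); print(a,k.sum(),np.median(z[k]).round(1) if k.any() else 0,np.median(w[k]).round(1) if k.any() else 0)
a=np.load("side8.npz")["p"][90:340,210:430,::-1]; b=np.load("top8.npz")["p"][130:290,220:440,::-1]
cv2.imwrite("pics/z8.png",np.hstack([cv2.resize(a,(440,500)),np.vstack([cv2.resize(b,(360,262)),cv2.resize(np.load("side8.npz")["p"][120:210,320:410,::-1],(360,238),interpolation=cv2.INTER_CUBIC)])]))
E
```

```text
clock: 18.0
eef_pos: [418.8, -432.2, 218.6]
eef_rot: [-3.141, 0.001, 1.289]
wrist_force: [-0.0, 0.5, -1.2]
finger_gap: 42.4
finger_force: 0.0
side rings s [-22.1   8.6  25.1] z 53.5 99.0
-95 13 89.1 0.7
-70 19 88.8 2.7
30 9 84.3 -0.2
40 9 84.8 0.9
65 8 85.3 0.1
75 14 85.3 1.4
top rings s [-18.5   3.5  24.2] z 48.0 97.3
-95 12 86.4 -0.1
-70 12 85.6 -0.9
30 8 81.7 2.1
40 9 81.5 1.9
65 8 82.2 1.8
75 9 79.5 0.6
```

View pics/z8.png

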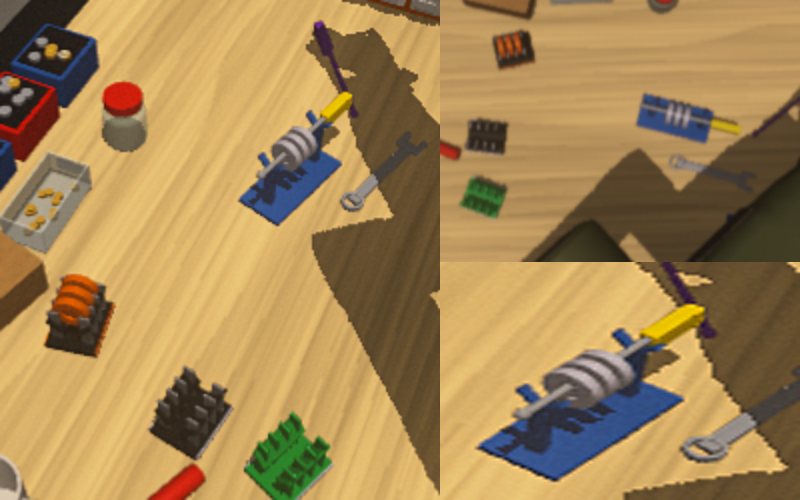

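The skewer lies level in both notches, with the handle at its original end and the three silver rings between the posts (left panel, (297,147)). The orange rings and everything else are where they were.

```bash
python3 -c "
from cell import manip
print(manip.sign_off())"
```

```text
the job is handed in; nothing more can be done
None
```

Job handed in at about 19 s of the 61 s limit: the yellow skewer is back level in both notches, handle at its original end, with all three silver rings hanging between the posts and everything else left in place.

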